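Pop a sauce tub from the dispenser and trap it on the chute

ROBOT

A 6-joint arm with a two-finger parallel gripper is mounted at the origin on the work surface. World frame = base frame: x ahead of the robot, y to its left, z up, the work surface at z = 0. Lengths are in mm, angles in rad, forces in N, time in s.
With the tool pointing down it reaches from about 350 to 725 mm from the base axis. Payload 4.3 kg.
Tool frame: the origin (TCP) lies on the centre line of the jaws, within the pads' length; the fingertips stand ahead of it and the grasp point (between the pads) lies 5 mm behind it (bot.finger_overhang is the z of the fingertips in the tool frame, in mm); z points along the fingers, y is the direction in which the jaws open and shut (so a half turn about z gives the same grasp; the last joint's range is limited). The gripper opens to 85 mm and grips with 20 to 120 N. Pads are 22 mm wide; open, the fingers measure 114 mm over their backs; the gripper's body (76 mm by 85 mm) begins 54 mm behind the grasp point. The pads swing forward as they close: fully open they stand 13 mm farther back than shut.
Start: joints at [-1.457, 0.377, 0.081, 1.274, 0, 1.46], TCP at [127.621, -560.694, 245.329] pointing down, gripper open.
Joint ranges: [-2.72, 2.72], [-0.84, 1.66], [-1.02, 1.22], [-1.77, 2.12], [-1.37, 1.28], [-3.14, 3.14]. Speed limits (rad/s): [2.57, 2.57, 3.14, 3.14, 3.14, 3.14].

INTERFACE

Orientations are given as [roll, pitch, yaw] about the fixed x, y, z axes, in that order (R = Rz(yaw) Ry(pitch) Rx(roll)).
In Python, from station import bot gives the robot as it stands. The module is installed in compiled form; this text tells all that it offers.
- The arm moves only by the shell command python3 -m handwheel 'ROWS'. ROWS is JSON, a list of rows, each a list of 3 entries, a list of its own where there are three numbers: the shift along the tool's x, y, z in mm, then the turn about the tool's z in units of 6 degrees (1.0 is 6 degrees), then the opening in per cent of the stroke, from 0 (shut) to 100 (fully open). A call has exactly 5 rows; each row shifts and turns the pose as measured when the row begins, along the tool's axes as they then stand; what a row does not reach is not made up. A row lasts 1/12 s, in which the tool goes at most 41.7 mm and 7.16 degrees, less where a joint would pass 70% of its speed; a pose out of reach is approached as far as the arm can. A call is refused whole if a number of a shift passes 41.7 or a number of a turn 1, either way. A call with a gripper value outside its range is refused whole. The fingers move at their own pace and stop on an object; the grip force is fixed at half the most. Time passes only in rows, so rows that do not move let the fingers close, or fill a call up. It gives the time, the measured TCP pose, the force and the opening at its end, in the units of the state.
- bot.get_obs(): the state, without advancing time (a new reading comes with each control period).
- bot.capture(name): name is "side" or "top"; returns a dict with "frame" (480x640x3 uint8, red, green, blue), "fovy" (degrees; the focal length in pixels is half the picture's height over the tangent of half this angle, whatever the lens; pixels are square), "cx", "cy" (the principal point, pixels), "world_to_cam" (4x4, takes a point from world to camera coordinates). Camera axes: x right, y down, z forward; pixel columns grow to the right and rows downward; lengths in mm; the calibration is good to about 2 mm. A picture is of the moment at which its call begins. There is no depth.
- bot.sign_off(): hands the job in, once; it reports no verdict.
The state is a dict: "clock": time; "joint_pos": joint angles; "dq": joint speeds; "joint_efforts": joint torques, N m; "tool_pos": TCP position; "tool_rot": TCP orientation; "force": force on the tool from outside, world axes, zero at the start; "wrist_torque": the same for the moment, N m; "finger_gap": finger opening in mm.
Only numpy, scipy, OpenCV 4.12 (cv2) and the standard library are available. Lean on these libraries where they do the work, as an engineer would, in place of code of your own. Each camera call takes 0.05 s, during which the arm holds its last target. There are 200 camera calls.

TASK

Press down the red paddle beside the chute so that the sprung dispenser pops its orange sauce tub out, and with the other finger stop the tub before it slides off the open lower end. Finish still holding it there: the program ends with a finger touching the tub and keeping it at rest wholly on the green stretch of the chute (the paddle may stay pressed). Do not grasp or lift the tub, and leave the four things standing around undisturbed.

Things in the scene. Friction and masses are not known exactly. Their poses are not given: they have to be found in the camera images.
- chute: Aluminium chute of the fixed dispenser. Origin: middle of the deck's top face at the gate's uphill face, 112 mm above the table. x runs down the slope (0.35 rad below level), y to the left looking downhill (the paddle's side), z square off the deck; x, y, z in mm below are in this frame. Deck 66 mm wide between walls 6 mm thick, 25 mm high. Slippery: friction about 0.12, the tub never stays by itself.
- dispenser: Grey stand of the dispenser, fixed. Origin on the table straight below the chute's origin, x level and downhill, z up. Foot 250 x 120 mm, 8 mm thick. It carries the chute and, at chute x -115 to 0, a white housing 78 mm wide, 58 mm high off the deck, slotted on top and open at its downhill end.
- tub: Orange sauce tub, white lid, 72 (x) x 58 (y) x 44 mm high, about 160 g. Origin: centre of underside; axes as the chute's. Starts in the housing at chute x -37, a spring pusher (2 N) behind it, the gate before it. Once the gate drops it is kicked out at 0.5 to 1.1 m/s and is off the lower end in under half a second: what stops it must already stand in the chute.
- paddle (a joint): Travel of the red paddle in m, square to the deck: 0 up, 0.016 fully down. Sprung: 3 N to start, 6 N fully down; comes up when let go. The gate, a red bar across the deck (x 0 to 7, standing 10 mm above it), moves with it: below the deck, and the tub free, from about 0.010 on.
- paddle_pad (a point): Centre of the top of the paddle's red pad, 64 mm along the chute x 32 mm across, parallel to the deck. At rest at chute x 110, y 60, z 34; it moves with the paddle, to z 18 when fully down. A second fingertip in the chute, level with the pressing one, so stays about 18 mm above the deck and meets the 44 mm high tub.
- panel_mid (a point): Middle of the green stretch, on the deck at chute x 80, y 0. The green runs from x 8 to 153, over the whole width; the chute is open above here.
- chute_end (a point): Middle of the deck's open lower edge, chute x 165: no stop here, the tub drops to the table.
- meal_box: Closed brown card meal box, 110 x 85 x 55 mm high, loose; origin centre of underside. Leave alone.
- gel: Hand gel bottle, 54 mm diameter, 130 mm high, loose; origin centre of underside. Leave alone.
- spare_tub: A second orange sauce tub with white lid, 72 x 58 x 44 mm, standing on the table; origin centre of underside. Leave alone.
- label_roll: Roll of labels, 76 mm diameter, 40 mm high, standing flat on the table; origin centre of underside. Leave alone.
There are look-alikes about, which are no part of the job. Leave any blue or pink look-alike of the tub alone.

How it is judged:
By the outcome, as a careful person would: the job done as asked, in the order asked, and still so for the second after the job is handed in, while the arm keeps its last pose, push and grip.
It also fails if it takes over 40 s, if anything falls off the work surface, if the arm or the gripper's body presses on something with over 40 N, if the wrist force passes 120 N, or if a joint passes its speed limit or range.

## Working session

There is one attempt and no reset: what is moved stays moved. The work goes in short steps, Python scripts to look and compute and a shell command to move; the robot and the scene stay as the last step left them, time stands still between calls to the robot, and variables do not carry over. Pictures are saved under pics/ and viewed, about 8 in all and at most 12, crops included, and the job is handed in when it is done.

```bash
mkdir -p pics
cat > h.py <<'E'
import numpy as np,cv2
from station import bot
def cap(n,fn):
    c=bot.capture(n); cv2.imwrite('pics/'+fn,c['frame'][:,:,::-1]); np.savez('pics/'+fn+'.npz',**{k:np.array(v) for k,v in c.items()}); return c
def proj(c,P):
    P=np.atleast_2d(P); W=np.array(c['world_to_cam']); q=P@W[:3,:3].T+W[:3,3]; f=240/np.tan(np.radians(float(c['fovy']))/2)
    return np.c_[f*q[:,0]/q[:,2]+c['cx'],f*q[:,1]/q[:,2]+c['cy']]
def ray(c,u,v):
    W=np.array(c['world_to_cam']); f=240/np.tan(np.radians(float(c['fovy']))/2)
    d=W[:3,:3].T@np.array([(u-c['cx'])/f,(v-c['cy'])/f,1]); return -W[:3,:3].T@W[:3,3],d
def onz(c,u,v,z):
    o,d=ray(c,u,v); return o+d*(z-o[2])/d[2]
E
python3 - <<'E'
from h import *
a=cap('side','s1.png');b=cap('top','t1.png')
cv2.imwrite('pics/b1.png',cv2.resize(np.hstack([a['frame'],b['frame']])[:,:,::-1],None,fx=.625,fy=.625))
for c in (a,b): print(c['fovy'],c['cx'],c['cy'],ray(c,320,240))
print(bot.get_obs(),bot.finger_overhang)
E
```

```text
44.819031172803165 316.6509028236369 239.11860961692537 (array([272.65335948, 789.1056732 , 777.03272035]), array([ 0.27594095, -0.71982407, -0.6369814 ]))
55.0011075309997 317.3215978315147 242.23915639794328 (array([519.55036183,  50.87959043, 918.68233583]), array([ 0.0772821 , -0.01730722, -0.9968878 ]))
{'clock': 0.1, 'joint_pos': array([-1.45730660e+00,  3.78007201e-01,  7.97852690e-02,  1.27440297e+00,
        4.23586551e-06,  1.46053172e+00]), 'dq': array([-0.00015671, -0.00117623,  0.00376767, -0.001229  ,  0.00020783,
       -0.00034771]), 'joint_efforts': array([ 9.67533342e-04, -4.64693677e+01,  2.70582265e+01,  1.20949073e-02,
       -8.31255329e-05,  1.79218074e-05]), 'tool_pos': array([ 127.55184658, -560.10718911,  244.45444798]), 'tool_rot': array([-3.13977565e+00, -2.05429298e-04,  2.23754142e-01]), 'force': array([-0.56543159,  0.0596527 , -0.88447027]), 'wrist_torque': array([ 0.00086881, -0.00837258,  0.02522725]), 'finger_gap': 85.59648939571483} 14.0
```

View pics/t1.png

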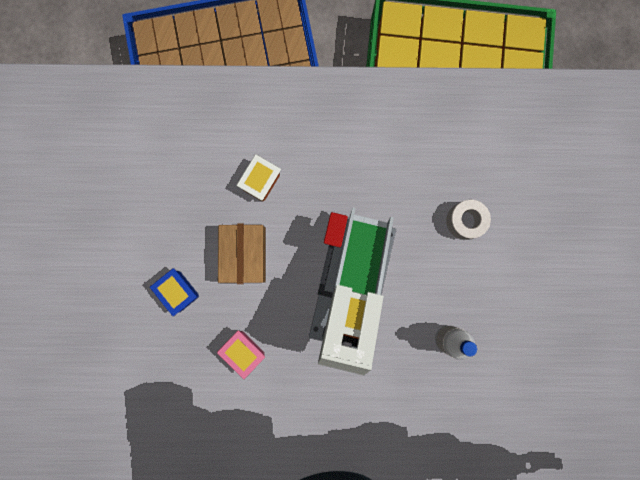

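View pics/s1.png

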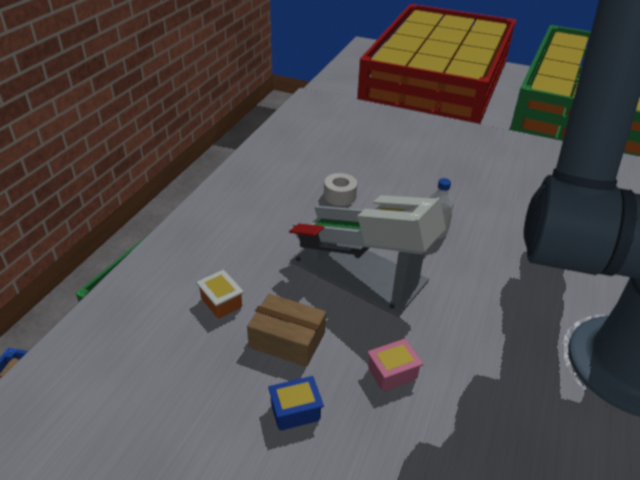

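The top view shows the dispenser, with the green chute at about (363,255) px and the red pad at about (336,230). Its downhill direction is up in the picture. In the side view the pad is at (307,230).

These could be mistaken for the tub:
- The spare tub, white lid, at (259,178) top.
- The blue tub at (174,292).
- The pink tub at (241,354).

The tub I want is inside the housing, with its lid showing through the slot at (355,313). The two other red things, the gate and the red bin, aren't the paddle.

```bash
cat > m.py <<'E'
from h import *
ca,sa=np.cos(.35),np.sin(.35)
def lev(p): x,y,z=p; return np.array([x*ca+z*sa,y]),112-x*sa+z*ca
a=dict(np.load('pics/s1.png.npz'));b=dict(np.load('pics/t1.png.npz'))
def mask(c,col):
    f=c['frame'].astype(int);r,g,bl=f[...,0],f[...,1],f[...,2]
    m=((r>120)&(g<50)&(bl<60)) if col=='r' else ((g>r+35)&(g>bl+25))
    return m.astype(np.uint8)
def big(m,box):
    x0,y0,x1,y1=box; k=np.zeros_like(m);k[y0:y1,x0:x1]=m[y0:y1,x0:x1]
    cs,_=cv2.findContours(k,0,1); return max(cs,key=cv2.contourArea)
def cen(c): M=cv2.moments(c);return M['m10']/M['m00'],M['m01']/M['m00']
pt=big(mask(b,'r'),(310,190,360,260)); ps=big(mask(a,'r'),(280,215,335,245))
g=big(mask(b,'g'),(320,190,410,310))
h=lev((110,60,34))[1]
Pt=onz(b,*cen(pt),h);Ps=onz(a,*cen(ps),h)
print('pad top',cen(pt),Pt,'side',cen(ps),Ps,'expected z',h)
(o1,d1),(o2,d2)=ray(b,*cen(pt)),ray(a,*cen(ps))
t=np.linalg.lstsq(np.c_[d1,-d2],o2-o1,rcond=None)[0];print('tri',o1+d1*t[0],o2+d2*t[1])
q=cv2.approxPolyDP(g,4,True)[:,0];print('green',q.tolist())
q2=cv2.approxPolyDP(pt,3,True)[:,0]; print('pad poly',[(p.tolist(),onz(b,*map(float,p),h).round(1).tolist()) for p in q2])
for p in q: print(p,[onz(b,*map(float,p),z).round(1).tolist() for z in (lev((153,0,0))[1],lev((8,0,0))[1])])
im=b['frame'][180:380,290:420,::-1];cv2.imwrite('pics/crop.png',cv2.resize(im,None,fx=3,fy=3,interpolation=2))
E
python3 m.py
```

```text
Traceback (most recent call last):
  File "m.py", line 13, in <module>
    pt=big(mask(b,'r'),(310,190,360,260)); ps=big(mask(a,'r'),(280,215,335,245))
                                              ~~~^^^^^^^^^^^^^^^^^^^^^^^^^^^^^^^
  File "m.py", line 11, in big
    cs,_=cv2.findContours(k,0,1); return max(cs,key=cv2.contourArea)
                                         ~~~^^^^^^^^^^^^^^^^^^^^^^^^
ValueError: max() iterable argument is empty
```

```bash
sed -i "s/((r>120)&(g<50)&(bl<60))/((r>90)\&(g<r*.4)\&(bl<r*.4))/" m.py
python3 - <<'E'
from m import *
E
python3 -c "
import numpy as np;a=np.load('pics/s1.png.npz')['frame'];print(a[226:236:2,295:322:6].tolist())"
```

```text
pad top (335.3975095785441, 229.47030651340995) [601.34330414   9.538577   106.21991342] side (306.87372330547817, 228.669452181987) [597.91870209  10.51384667 106.21991342] expected z 106.21991341671122
tri [601.49385689   9.46248237 104.72444871] [598.75416194   8.51399571 104.49689811]
green [[353, 220], [340, 285], [363, 294], [374, 292], [385, 228]]
pad poly [([331, 213], [630.7, 17.3, 106.2]), ([324, 242], [579.0, 29.7, 106.2]), ([340, 246], [572.0, 1.4, 106.2]), ([347, 217], [623.7, -11.1, 106.2])]
[353 220] [[624.0, -25.9, 59.5], [618.0, -21.5, 109.3]]
[340 285] [[502.5, -1.4, 59.5], [503.5, 1.6, 109.3]]
[363 294] [[485.9, -44.1, 59.5], [487.9, -38.6, 109.3]]
[374 292] [[489.7, -64.5, 59.5], [491.4, -57.9, 109.3]]
[385 228] [[609.2, -85.9, 59.5], [604.0, -78.0, 109.3]]
[[[105, 37, 38], [112, 23, 21], [113, 26, 24], [113, 29, 28], [107, 36, 27]], [[112, 24, 22], [112, 24, 21], [113, 25, 23], [113, 25, 24], [116, 27, 25]], [[108, 23, 22], [112, 25, 23], [112, 24, 23], [113, 24, 22], [103, 28, 27]], [[79, 26, 26], [91, 19, 17], [103, 22, 20], [111, 24, 22], [72, 54, 56]], [[88, 82, 87], [53, 18, 19], [65, 16, 14], [85, 19, 18], [65, 68, 71]]]
```

View pics/crop.png

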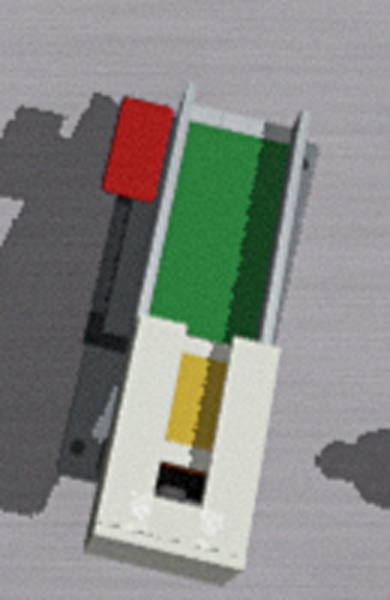

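```bash
python3 -m handwheel '[[[0,0,-4],0.9,54],[[0,0,-4],0.9,54],[[0,0,-4],0.9,54],[[0,0,-4],0.9,54],[[0,0,-4],0.9,54]]'; python3 -m handwheel '[[[19,-36],0,54],[[19,-36],0,54],[[19,-36],0,54],[[19,-36],0,54],[[19,-36],0,54]]' || true
```

```text
clock: 0.52
tool_pos: [127.2, -557.4, 260.9]
tool_rot: [-3.131, 0.004, -0.268]
force: [0.2, -0.1, 0.1]
finger_gap: 45.9schema error: expected 3 numbers
```

```bash
python3 -m handwheel '[[[19,-36,0],0,54],[[19,-36,0],0,54],[[19,-36,0],0,54],[[19,-36,0],0,54],[[19,-36,0],0,54]]';  python3 -m handwheel '[[[19,-36,0],0,54],[[19,-36,0],0,54],[[19,-36,0],0,54],[[19,-36,0],0,54],[[19,-36,0],0,54]]'
```

```text
clock: 0.93
tool_pos: [265.9, -411.0, 258.9]
tool_rot: [-3.132, 0.007, -0.287]
force: [0.4, -0.2, 0.6]
finger_gap: 46.2
clock: 1.35
tool_pos: [408.8, -259.1, 258.5]
tool_rot: [-3.13, 0.009, -0.289]
force: [1.1, -0.0, 0.1]
finger_gap: 46.3
```

```bash
python3 -m handwheel '[[[14,-30,0],-0.1,54],[[14,-30,0],-0.1,54],[[14,-30,0],-0.1,54],[[14,-30,0],-0.1,54],[[14,-30,0],0,54]]';  python3 -m handwheel '[[[11,-26,0],0,54],[[11,-26,0],0,54],[[11,-26,0],0,54],[[11,-26,0],0,54],[[5,-12,0],0,54]]'
```

```text
clock: 1.77
tool_pos: [519.9, -123.1, 257.8]
tool_rot: [-3.128, 0.012, -0.242]
force: [-0.1, -0.1, 1.2]
finger_gap: 46.2
clock: 2.18
tool_pos: [592.4, -37.0, 256.1]
tool_rot: [-3.104, 0.017, -0.187]
force: [0.7, -0.7, -0.2]
finger_gap: 46.0
```

```bash
python3 -m handwheel '[[[3,-8,0],0.25,54],[[3,-8,0],0.25,54],[[2,-2,0],0,54],[[0,0,10],0,54],[[0,0,10],0,54]]';  python3 -m handwheel '[[[0,0,16],0,54],[[0,0,16],0,54],[[0,0,16],0,54],[[0,0,5],0,54],[[0,0,0],0,54]]'
```

```text
clock: 2.6
tool_pos: [599.7, -43.9, 236.3]
tool_rot: [-3.085, 0.019, -0.206]
force: [-1.1, -0.0, -1.0]
finger_gap: 46.1
clock: 3.02
tool_pos: [594.1, -45.1, 175.9]
tool_rot: [-3.085, 0.025, -0.21]
force: [1.8, -0.3, 0.1]
finger_gap: 46.0
```

```bash
python3 -m handwheel '[[[0,0,0],0,54],[[0,0,0],0,54],[[0,0,0],0,54],[[0,0,0],0,54],[[0,0,0],0,54]]';  python3 -m handwheel '[[[1,-3,0],0.1,54],[[1,-3,0],0.1,54],[[1,-3,0],0.1,54],[[1,-3,0],0.1,54],[[0,0,0],0,54]]'
```

```text
clock: 3.43
tool_pos: [594.2, -46.1, 177.9]
tool_rot: [-3.085, 0.023, -0.212]
force: [0.8, 0.9, 0.2]
finger_gap: 46.2
clock: 3.85
tool_pos: [598.9, -52.0, 180.6]
tool_rot: [-3.071, 0.022, -0.227]
force: [0.0, -0.2, -0.6]
finger_gap: 45.9
```

```bash
python3 - <<'E'
from h import *
o=bot.get_obs();print(o['joint_pos'],o['dq'],o['tool_pos'],o['tool_rot'])
c=cap('top','t2.png')
E
python3 -m handwheel '[[[0,-10,0],0,54],[[0,-10,0],0,54],[[0,0,0],0,54],[[0,0,0],0,54],[[0,0,0],0,54]]'; python3 -c "
from station import bot
o=bot.get_obs();print(o['joint_pos'],o['dq'])"
```

```text
[-0.22722705  0.46815537  0.049472    1.17384383  0.07061001  3.1415825 ] [-0.00082174 -0.00049566  0.00248543  0.00266899  0.0023017   0.00075173] [598.92238678 -52.02807923 180.55931426] [-3.07098243  0.02173016 -0.22721692]
clock: 4.32
tool_pos: [601.5, -39.5, 181.9]
tool_rot: [-3.062, 0.023, -0.21]
force: [0.2, 0.6, 0.0]
finger_gap: 46.0
[-0.2101236   0.47091129  0.05678262  1.17918916  0.0793023   3.14159674] [ 5.70670645e-03  1.19576088e-03 -9.56024201e-05  1.22358236e-04
 -3.16413862e-03  2.00178136e-04]
```

View pics/t2.png

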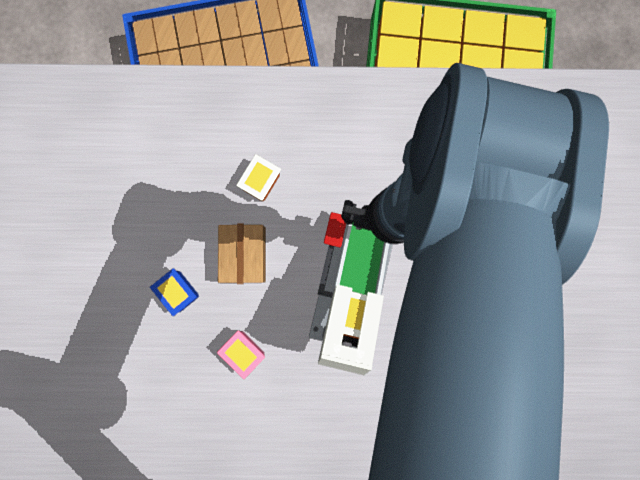

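Joint 6 hit its range limit at 3.14, which let the tool tilt. The same jaw line works half a turn back, so I'm raising a little and turning −180°.

```bash
python3 -m handwheel '[[[0,0,-8],-1,54],[[0,0,-8],-1,54],[[0,0,-8],-1,54],[[0,0,-8],-1,54],[[0,0,0],-1,54]]'; python3 -m handwheel '[[[0,0,0],-1,54],[[0,0,0],-1,54],[[0,0,0],-1,54],[[0,0,0],-1,54],[[0,0,0],-1,54]]';python3 -m handwheel '[[[0,0,0],-1,54],[[0,0,0],-1,54],[[0,0,0],-1,54],[[0,0,0],-1,54],[[0,0,0],-1,54]]';python3 -m handwheel '[[[0,0,0],-1,54],[[0,0,0],-1,54],[[0,0,0],-1,54],[[0,0,0],-1,54],[[0,0,0],-1,54]]'
```

```text
clock: 4.73
tool_pos: [600.6, -41.5, 213.9]
tool_rot: [-3.061, -0.019, 0.336]
force: [0.6, -0.7, 0.5]
finger_gap: 46.0
clock: 5.15
tool_pos: [601.0, -41.6, 214.9]
tool_rot: [-3.084, -0.059, 0.886]
force: [-0.6, 0.3, -0.8]
finger_gap: 46.3
clock: 5.57
tool_pos: [600.6, -41.4, 214.8]
tool_rot: [-3.123, -0.08, 1.438]
force: [0.7, -0.3, 0.1]
finger_gap: 46.1
clock: 5.98
tool_pos: [600.2, -41.2, 214.6]
tool_rot: [3.116, -0.078, 1.991]
force: [0.9, -0.3, -0.5]
finger_gap: 46.1
```

```bash
python3 -m handwheel '[[[0,0,0],-1,54],[[0,0,0],-1,54],[[0,0,0],-1,54],[[0,0,0],-1,54],[[0,0,0],-1,54]]';python3 -m handwheel '[[[0,0,0],-1,54],[[0,0,0],-1,54],[[0,0,0],-1,54],[[0,0,0],-0.2,54],[[0,0,0],0,54]]'; python3 -c "
from station import bot
from scipy.spatial.transform import Rotation as R
o=bot.get_obs();print(o['joint_pos'],o['tool_pos'],R.from_euler('xyz',o['tool_rot']).as_matrix().round(3))"
```

```text
clock: 6.4
tool_pos: [599.8, -41.1, 214.3]
tool_rot: [3.08, -0.053, 2.542]
force: [-0.3, 0.6, -0.2]
finger_gap: 46.5
clock: 6.82
tool_pos: [599.5, -40.9, 214.1]
tool_rot: [3.065, -0.029, 2.898]
force: [0.3, 0.6, -0.1]
finger_gap: 46.4
[-0.21207169  0.45810867  0.12059002  1.25982205  0.07719599  0.03153756] [599.487852   -40.91897833 214.09512148] [[-0.97   0.243 -0.01 ]
 [ 0.241  0.967  0.081]
 [ 0.029  0.076 -0.997]]
```

```bash
python3 -m handwheel '[[[-1,7,0],0,54],[[-1,6,0],0,54],[[0,0,10],0,54],[[0,0,20],0,54],[[0,0,15],0,54]]';python3 -m handwheel '[[[0,0,12],0,54],[[0,0,8],0,54],[[0,0,5],0,54],[[0,0,0],0,54],[[0,0,0],0,54]]'; python3 -c "
from h import *
o=bot.get_obs();print(o['joint_pos'],o['tool_pos'],o['tool_rot'])
c=cap('side','s3.png');t=cap('top','t3.png')
A=cv2.resize(c['frame'][160:280,240:480],None,fx=3,fy=3,interpolation=2);B=cv2.resize(t['frame'][190:310,260:500],None,fx=3,fy=3,interpolation=2)
cv2.imwrite('pics/b3.png',cv2.resize(np.vstack([A,B]),None,fx=.83,fy=.83)[:,:,::-1])"
```

```text
clock: 7.23
tool_pos: [607.9, -23.6, 172.0]
tool_rot: [3.065, -0.021, 2.896]
force: [-0.6, 0.0, -0.9]
finger_gap: 45.8
clock: 7.65
tool_pos: [604.9, -19.3, 139.6]
tool_rot: [3.065, -0.029, 2.896]
force: [-0.0, -0.7, 0.1]
finger_gap: 46.0
[-0.17518939  0.49973679 -0.00892251  1.08529542  0.0780738   0.07015396] [604.89073054 -19.28339456 139.63457642] [ 3.06532904 -0.02856892  2.89643476]
```

View pics/b3.png

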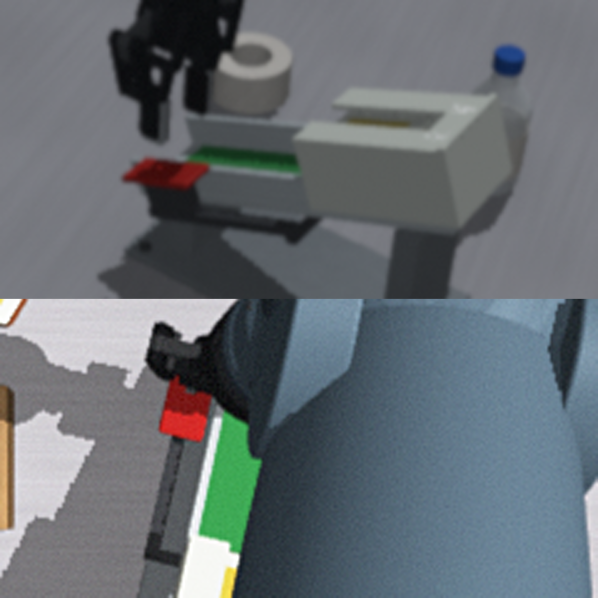

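The top half shows the paddle-side finger above the red pad, with its tip at about (301,215) in the side image. The other finger is behind it, over the chute. I'll check the predicted tip against that pixel.

```bash
cat > f.py <<'E'
from h import *
from scipy.spatial.transform import Rotation as Ro
o=bot.get_obs();R=Ro.from_euler('xyz',o['tool_rot']).as_matrix();T=o['tool_pos']
pad=np.array([600.5,9.5,106.2]);yw=-.24
ca,sa=np.cos(.35),np.sin(.35);Y=np.array([np.cos(yw),np.sin(yw),0]);N=np.array([-Y[1],Y[0],0])
C=np.c_[Y*ca-[0,0,sa],N,Y*sa+[0,0,ca]]; O=pad-C@[110,60,34]
a=dict(np.load('pics/s1.png.npz'))
for s in (1,-1):
  for L in (6,14):
    p=T+R@[0,s*30,L]; q=T+R@[11,s*30,L]; print(s,L,p.round(1),'chute',(C.T@(p-O)).round(1),'uphill corner',(C.T@(q-O)).round(1),'side px',proj(a,p).round(1))
print('O',O,'z err',O[2]-112, o['force'],o['finger_gap'])
E
python3 f.py
```

```text
1 6 [612.5  10.  136.5] chute [110.5  63.4  66.4] uphill corner [100.   63.4  62.9] side px [[299.8 213.5]]
1 14 [612.5  10.7 128.5] chute [113.   64.   58.9] uphill corner [102.6  64.   55.4] side px [[299.7 217.2]]
-1 6 [597.9 -48.  131.9] chute [111.6   3.6  62. ] uphill corner [101.2   3.6  58.5] side px [[319.2 200.5]]
-1 14 [597.8 -47.3 123.9] chute [114.2   4.2  54.4] uphill corner [103.7   4.2  50.9] side px [[319.  204.1]]
O [474.54415117 -21.44696666 111.98008658] z err -0.019913416711233367 [ 0.03613053 -0.19479329  0.24239704] 45.87302582741151
```

```bash
python3 -m handwheel '[[[0,-4,5],0,54],[[0,0,7],0,54],[[0,0,6],0,54],[[0,0,2],0,54],[[0,0,0],0,54]]'; python3 f.py
```

```text
clock: 8.17
tool_pos: [606.1, -22.9, 120.4]
tool_rot: [3.065, -0.022, 2.895]
force: [-0.3, 0.4, 0.1]
finger_gap: 46.3
1 6 [613.4   6.6 116.7] chute [118.8  60.2  48.4] uphill corner [108.4  60.3  44.9] side px [[300.1 220.9]]
1 14 [613.4   7.2 108.8] chute [121.4  60.9  40.9] uphill corner [111.   60.9  37.4] side px [[299.9 224.5]]
-1 6 [598.7 -51.4 112.2] chute [120.    0.4  44. ] uphill corner [109.5   0.5  40.4] side px [[319.2 207.8]]
-1 14 [598.7 -50.8 104.2] chute [122.5   1.   36.4] uphill corner [112.1   1.1  32.9] side px [[319.  211.4]]
O [474.54415117 -21.44696666 111.98008658] z err -0.019913416711233367 [-0.33352475  0.41132806  0.12415984] 46.27015953828465
```

```bash
python3 -m handwheel '[[[0,0,3],0,54],[[0,0,3],0,54],[[0,0,2],0,54],[[0,0,0],0,54],[[0,0,0],0,54]]'; python3 -m handwheel '[[[0,0,4],0,54],[[0,0,4],0,54],[[0,0,4],0,54],[[0,0,3],0,54],[[0,0,0],0,54]]'; python3 f.py; python3 -c "
from h import *
c=cap('side','s4.png')
A=cv2.resize(c['frame'][160:280,240:480],None,fx=3,fy=3,interpolation=2);cv2.imwrite('pics/b4.png',A[:,:,::-1])"
```

```text
clock: 8.58
tool_pos: [606.4, -22.3, 112.4]
tool_rot: [3.065, -0.021, 2.895]
force: [-0.6, -0.2, 2.1]
finger_gap: 46.0
clock: 9.0
tool_pos: [608.3, -21.1, 98.5]
tool_rot: [3.064, -0.016, 2.896]
force: [4.8, -1.1, 5.3]
finger_gap: 46.0
1 6 [615.6   8.4  94.9] chute [128.   62.5  28.5] uphill corner [117.6  62.6  24.9] side px [[298.6 230.3]]
1 14 [615.7   9.   86.9] chute [130.6  63.1  21. ] uphill corner [120.2  63.2  17.4] side px [[298.4 233.8]]
-1 6 [601.  -49.6  90.2] chute [129.1   2.7  24. ] uphill corner [118.8   2.7  20.4] side px [[317.5 217.1]]
-1 14 [601.  -49.   82.2] chute [131.8   3.3  16.4] uphill corner [121.4   3.4  12.8] side px [[317.3 220.6]]
O [474.54415117 -21.44696666 111.98008658] z err -0.019913416711233367 [ 4.7608689  -1.1369245   5.25242645] 46.04626833793545
```

View pics/b4.png

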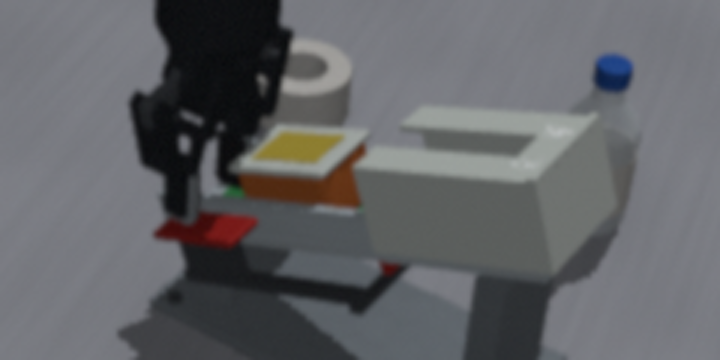

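The tub has popped out and rests against the chute finger, with its lid at about (300,150) in the crop. Its rear looks close to the housing, so I'll let time pass and measure it.

```bash
python3 -m handwheel '[[[0,0,0],0,54],[[0,0,0],0,54],[[0,0,0],0,54],[[0,0,0],0,54],[[0,0,0],0,54]]'
cat > g.py <<'E'
from f import *
c=cap('side','s5.png')
def onchute(c,u,v,z):
    p,d=ray(c,u,v); p=C.T@(p-O);d=C.T@d; return p+d*(z-p[2])/d[2]
for n,c in (('s4',dict(np.load('pics/s4.png.npz'))),('s5',c)):
    f=c['frame'].astype(int);r,g,b=f[...,0],f[...,1],f[...,2]
    y=((r>90)&(g>.7*r)&(b<.55*r)).astype(np.uint8);k=np.zeros_like(y);k[195:225,310:372]=y[195:225,310:372]
    cs=cv2.findContours(k,0,1)[0];q=max(cs,key=cv2.contourArea);M=cv2.moments(q)
    print(n,'label centre',onchute(c,M['m10']/M['m00'],M['m01']/M['m00'],44).round(1),'corners',[onchute(c,*map(float,p),44).round(0).tolist() for p in cv2.approxPolyDP(q,2,True)[:,0]])
for p in ((320,217.3),(355,217.3),(331.7,202.3),(362.7,203.3)): print('lid corner',onchute(c,*p,44).round(1))
E
python3 g.py
```

```text
clock: 9.47
tool_pos: [609.4, -21.2, 100.0]
tool_rot: [3.063, -0.014, 2.896]
force: [-1.8, -1.1, 4.7]
finger_gap: 46.2
1 6 [616.7   8.3  96.4] chute [128.4  62.7  30.3] uphill corner [118.   62.7  26.7] side px [[298.1 229.5]]
1 14 [616.7   8.9  88.4] chute [131.1  63.3  22.8] uphill corner [120.7  63.3  19.1] side px [[297.9 233. ]]
-1 6 [602.1 -49.7  91.7] chute [129.6   2.8  25.8] uphill corner [119.2   2.9  22.1] side px [[317.  216.4]]
-1 14 [602.1 -49.1  83.7] chute [132.3   3.5  18.2] uphill corner [121.9   3.5  14.6] side px [[316.8 219.8]]
O [474.54415117 -21.44696666 111.98008658] z err -0.019913416711233367 [-1.84212378 -1.05610759  4.73992193] 46.16293430358931
s4 label centre [74.6 -2.7 44. ] corners [[96.0, 10.0, 44.0], [53.0, 11.0, 44.0], [53.0, -17.0, 44.0], [97.0, -14.0, 44.0]]
s5 label centre [75.6 -3.7 44. ] corners [[96.0, 10.0, 44.0], [53.0, 7.0, 44.0], [58.0, -20.0, 44.0], [98.0, -19.0, 44.0]]
lid corner [92.4 33.9 44. ]
lid corner [20.1 22.  44. ]
lid corner [107.4 -24.3  44. ]
lid corner [ 37.5 -29.6  44. ]
```

```bash
python3 -m handwheel '[[[0,0,1],0,54],[[0,0,1],0,54],[[0,0,1],0,54],[[0,0,1],0,54],[[0,0,1],0,54]]';python3 -m handwheel '[[[0,0,0.5],0,54],[[0,0,0.5],0,54],[[0,0,0.5],0,54],[[0,0,0.5],0,54],[[0,0,0.5],0,54]]'; python3 g.py | grep -v lid; python3 -c "
from h import *
t=cap('top','t5.png');c=dict(np.load('pics/s5.png.npz'))
A=cv2.resize(c['frame'][160:280,240:480],None,fx=2.5,fy=2.5,interpolation=2);B=cv2.resize(t['frame'],(400,300))
A=A[:, :600];P=np.zeros((600,600,3),np.uint8);P[:300]=A;P[300:,:400]=B
cv2.imwrite('pics/b5.png',P[:,:,::-1]);o=bot.get_obs();print(o['force'],np.abs(o['dq']).max())"
```

```text
clock: 9.93
tool_pos: [610.9, -20.9, 96.9]
tool_rot: [3.063, -0.01, 2.896]
force: [-1.4, -0.7, 4.4]
finger_gap: 46.1
clock: 10.35
tool_pos: [612.4, -20.9, 96.3]
tool_rot: [3.062, -0.006, 2.896]
force: [-0.5, 0.0, 6.1]
finger_gap: 46.3
1 6 [619.8   8.6  92.7] chute [132.4  63.7  27.8] uphill corner [122.1  63.8  24.1] side px [[296.5 230.8]]
1 14 [619.9   9.3  84.7] chute [135.1  64.4  20.3] uphill corner [124.8  64.4  16.6] side px [[296.3 234.2]]
-1 6 [605.2 -49.4  87.9] chute [133.7   3.9  23.2] uphill corner [123.4   4.   19.5] side px [[315.4 217.6]]
-1 14 [605.3 -48.8  80. ] chute [136.4   4.6  15.7] uphill corner [126.1   4.6  12. ] side px [[315.2 221. ]]
O [474.54415117 -21.44696666 111.98008658] z err -0.019913416711233367 [-4.87281721e-01  2.18868668e-03  6.05506209e+00] 46.26810989273482
s4 label centre [74.6 -2.7 44. ] corners [[96.0, 10.0, 44.0], [53.0, 11.0, 44.0], [53.0, -17.0, 44.0], [97.0, -14.0, 44.0]]
s5 label centre [78.3 -3.3 44. ] corners [[101.0, 10.0, 44.0], [57.0, 8.0, 44.0], [60.0, -20.0, 44.0], [102.0, -14.0, 44.0]]
[-0.69382913 -1.39904815  6.68481843] 0.0014676462871066633
```

View pics/b5.png

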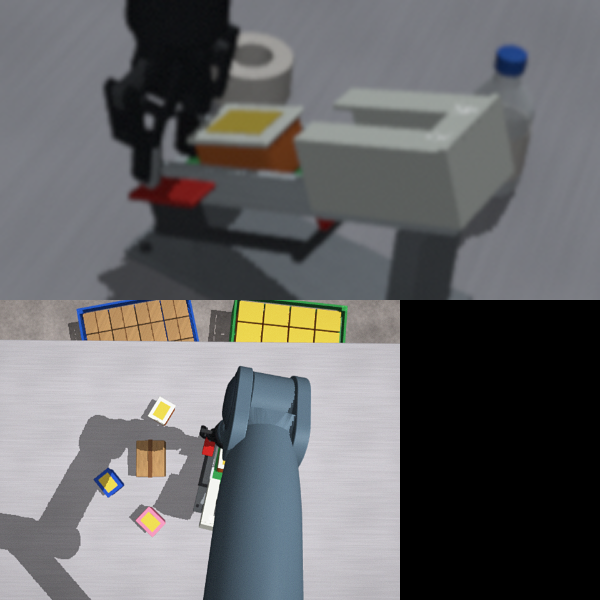

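The tub follows the finger and sits with its centre at chute x of about 78, so it covers about 42–114 on the green. The arm is at rest and the other objects stand where they were. I'm handing in.

```bash
python3 -c "
from station import bot
print(bot.sign_off())"
```

```text
the job is handed in; nothing more can be done
None
```

The job is done and handed in. One finger pressed the paddle, the dispenser popped the tub out, and the other finger, already standing in the chute, stopped it on the green stretch. The arm ended at about 10.4 s, still pressing the paddle and holding the tub.

**Last checks**
- **Tub position:** its label centre measured at chute x ≈ 78, y ≈ −3. The tub therefore covers about x 42–114, within the green (8–153).
- **At rest:** the arm was still (joint speeds under 0.002 rad/s), with about 6–7 N upward on the tool, which fits a pressed paddle. The calculated finger face lies about where the tub's front is. The horizontal force was only −0.5 to −0.7 N, close to noise, so it does not itself confirm contact. The evidence for contact is that the tub crept down with the finger and will not stay put on the slope by itself.
- **Surroundings:** the meal box and the spare, blue and pink tubs looked unmoved in the last top view. The label roll and gel were hidden by the arm there, but both stood in place in the side view.

**What went wrong or disagreed**
- **Joint 6:** on the approach it ran into its range limit (about 3.1416 against 3.14), which left the tool tilted by about 0.08 rad. I turned the gripper back half a turn to get off the limit. The tilt stayed and put the chute finger about 4.6 mm lower than the pressing one, which did no harm.
- **Creep:** after the catch the fingers slid about 3–4 mm down the slope over the last calls, and the tub went with them.

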